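# Pack the tea bricks into the vacuum canister

## Robot

A 6-joint arm with a two-finger parallel gripper is mounted at the origin on the work surface. World frame = base frame: x ahead of the robot, y to its left, z up, the work surface at z = 0. Lengths are in m, angles in rad, forces in N, time in s.
With the tool pointing down it reaches from about 0.375 to 0.925 m from the base axis. Payload 5.7 kg.
Tool frame: the origin (TCP) lies midway between the tips of the shut fingers; the grasp point (between the pads) lies arm.hold_point_z behind it (arm.hold_point_z is the distance from the TCP to the grasp point, in m); z points along the fingers, y is the line along which they close (so a half turn about z gives the same grasp; the last joint's range is limited). The gripper opens to 88 mm and grips with 3 to 60 N. Pads are 20 mm wide; open, the fingers measure 115 mm over their backs; the gripper's body (75 mm by 178 mm) begins 61 mm behind the grasp point.
Start: joints at [-1.357, 0.359, 1.51, -0, 1.272, -0.115], TCP at [0.194, -0.568, 0.223] pointing down, gripper open.
Joint ranges: [-2.97, 2.97], [-1.01, 2.36], [0.21, 2.38], [-0.96, 4.11], [0.2, 2.71], [-2.98, 2.98]. Speed limits (rad/s): [2.39, 2.39, 3.14, 3.14, 3.14, 3.14].

## Interface

Orientations are given as a rotation vector (axis times angle).
In Python, from rig import arm, eyes gives the robot as it stands. The module is installed in compiled form; this text tells all that it offers.
- The arm moves only by the shell command python3 -m creep 'ROWS' [FORCE]. ROWS is JSON, a list of rows, each a list of 5 numbers: the gripper's target within -1 to 1 (shut at 1, half-way at 0, fully open at -1), then the shift along the tool's x, y, z scaled (see below), then the turn about the tool's z scaled (see below). In form: [[jaw, tx, ty, tz, roll], ...]. A call has 1 to 8 rows; each row shifts and turns the commanded pose from where the row before left it, along the tool's axes as they then stand; what a row does not reach is not made up. The controller multiplies each number of a shift by 30 mm and each number of a turn by 0.5 rad. A row lasts 1/12 s, in which the tool goes at most 41.7 mm and 7.16 degrees, less where a joint would pass 70% of its speed; a pose out of reach is approached as far as the arm can. A call with a number of a shift or a turn outside -1 to 1 is refused whole. A call with a gripper value outside its range is refused whole. The fingers move at their own pace and stop on an object; FORCE is the grip in N (left out, the last holds). Time passes only in rows, so rows that do not move let the fingers close. It gives the time, the measured TCP pose, the force, the opening and the grip force at its end, in the units of the state.
- arm.get_state(): the state, without advancing time (a new reading comes with each control period).
- eyes.capture(name): name is "scene" or "top"; returns (picture, depth): 400x640x3 uint8, red, green, blue; 400x640 float32, m along the optical axis (not along the pixel's ray), 0 where there is no reading.
- eyes.get_calibration(name): a dict with "fx", "fy", "cx", "cy" (pixels), "dist_coeffs" ([k1, k2, p1, p2, k3] as OpenCV has them; the pictures are not rectified), "pose" (4x4, takes a point from camera to world coordinates). Camera axes: x right, y up, looking along -z (the intrinsics and any distortion apply to the point x, -y, -z); pixel columns grow to the right and rows downward; lengths in m; the calibration is good to about 2 mm. A picture is of the moment at which its call begins. get_calibration takes no time and is no camera call.
- arm.sign_off(): hands the job in; it is judged then, once.
Trained networks look in the newest picture that a camera, given by its name, has taken for a name from the list of things; names that differ only in an ending like _2 or _b are one class to them, and where a whole thing is asked for, a point or a joint stands for the part that bears it (a point fixed in the world has none). Each returns a list of dicts, best first, with "score" (0 to 1); they miss things now and then, are a little off and sometimes report something else, mostly with a low value. They report only what shows in the picture. A call takes as long as a camera call. They do not tell look-alikes from the thing itself.
- eyes.search_frame(camera, thing): "box" ([centre column, centre row, width, height] in pixels, round what is visible of it).
The state is a dict: "clock": time; "qpos": joint angles; "qvel": joint speeds; "effort": joint torques, N m; "ee_pos": TCP position; "tool_rot": TCP orientation; "force": force on the tool from outside, world axes, zero at the start; "torque": the same for the moment, N m; "width": opening from 0.0 (shut) to 1.0 (fully open); "finger_force": force on a finger pad.
Only numpy, scipy, OpenCV 4.12 (cv2) and the standard library are available. Lean on these libraries where they do the work, as an engineer would, in place of code of your own. Each camera call takes 0.05 s, during which the arm holds its last target. There are 200 camera calls.

## Task

Pack the tea away: put every tea brick that is out on the deck into the clear canister, set the lid level on it, turn it back (anticlockwise) until it rides up and you feel the thread drop in, then screw it forward until it is fully down on the rim. Then draw the air out with three full strokes of the red pump lever on the lid, each pressed right down and let right up again, and leave the other things on the deck where they stand.

Things in the scene. Friction and masses are not known exactly. Their poses are not given: they have to be found in the camera images.
- brick1_mid (a point): wrapped tea brick, kraft paper with a green band, 64 mm (own x) by 36 mm (own y) by 16 mm thick (z); this point is its centre. Rigid, 50 g, lies flat on the deck at the start. May be absent (then None)
- brick2_mid (a point): wrapped tea brick, kraft paper with a green band, 64 mm (own x) by 36 mm (own y) by 16 mm thick (z); this point is its centre. Rigid, 50 g, lies flat on the deck at the start. May be absent (then None)
- brick3_mid (a point): wrapped tea brick, kraft paper with a green band, 64 mm (own x) by 36 mm (own y) by 16 mm thick (z); this point is its centre. Rigid, 50 g, lies flat on the deck at the start. May be absent (then None)
- brick4_mid (a point): wrapped tea brick, kraft paper with a green band, 64 mm (own x) by 36 mm (own y) by 16 mm thick (z); this point is its centre. Rigid, 50 g, lies flat on the deck at the start. May be absent (then None)
- canister: round clear storage canister with a white screw rim, held fast and unable to turn in a grey cradle (170 mm round foot plate, 5 mm thick) by the rack's lever lock. Origin at the deck under its centre, z up. Inside diameter 112 mm, inner floor 16 mm and rim 96 mm above the deck; outside 120 mm, 133 mm over the threads. Its posts and lock are at most 55 mm tall. Bricks may be let go half-way down
- canister_mouth (a point): centre of the canister's mouth, level with its rim. Outside the rim runs a coarse right-hand thread, four starts a quarter turn apart, 32 mm a turn: seen from above, anticlockwise is back, clockwise is forward. Where the starts lie cannot be told from outside
- lid: white screw lid, 146 mm diameter, 0.42 kg; origin at its lower edge. Lowered over the tapered rim (2.5 mm play) it rests on the threads with lid_grip 124 to 132 mm above the deck. Turned back, at most a quarter turn, it rides up to 132 mm, then drops 8 mm off the thread ends. Turned forward about 60 degrees from there it winds down to 119 mm, flat on the rim; tight 20 degrees further. Stays where left
- lid_grip (a point): centre of the grey pump housing on top of the lid, the turning grip: a block 76 mm long (lid's own x) by 30 mm wide (own y) by 36 mm tall, standing on the 27 mm tall cap; this point is 45 mm above the lid's lower edge (the deck at the start), 18 mm under the block's top. With the fingers 2 mm clear of it each side, the lid is turned yet free to ride up and drop
- pump_lever (a joint): the red pump lever, pivoting at the +x end of the block on the lid: 0 up (level, where its spring returns it), 0.40 rad fully pressed down
- lever_pad (a point): centre of the black pad on top of the lever's free end, where it is pressed down; 95 mm from the lid's axis along the lid's own x, 14 mm above lid_grip when up. The lever is 22 mm wide, 8 mm thick, reaches 108 mm from the axis; its pivot is 34 mm from the axis, so the pad sinks 24 mm in a full stroke. 3 N to start it, 9 N at full stroke
- gift_tin: bystander: octagonal silver gift tin, 120 mm across, 100 mm tall; origin under its centre
- lantern: bystander: red plastic lantern, 110 mm diameter, 215 mm tall with its bail; origin under its centre
- teapot: bystander: glass teapot, 132 mm diameter, 120 mm tall, spout and handle reaching 105 mm out; origin under its centre
- saucer1: bystander: white ceramic saucer, 104 mm diameter, 14 mm tall; origin under its centre
- saucer2: bystander: blue ceramic saucer, 104 mm diameter, 14 mm tall; origin under its centre
- sugar_jar: bystander: closed jar, 70 mm diameter, 95 mm tall; origin under its centre
Mind the look-alikes: they are no part of the job. What is shaped like the part that bears brick4_mid but purple is not meant.

How it is judged:
On the way, in this order (a step that is already met when the one before it is completed fails the run):
1. every tea brick lies inside the canister (horizontal distance between each of brick1_mid, brick2_mid, brick3_mid, brick4_mid and canister below 0.054 m and z of brick1_mid in the frame of canister between 0.018 and 0.09 m and z of brick2_mid in the frame of canister between 0.018 and 0.09 m and z of brick3_mid in the frame of canister between 0.018 and 0.09 m and z of brick4_mid in the frame of canister between 0.018 and 0.09 m), for 0.1 s.
2. the lid, set level on the threads, has been turned back up to their ends, touching them (horizontal distance between lid_grip and canister below 0.006 m and angle between lid_grip's own z axis and vertical below 0.05 rad and z of lid_grip in the frame of canister between 0.1295 and 0.134 m and contact force between lid and canister above 0.2 N), for 0.05 s.
3. the lid has dropped in and is screwed forward until it is fully down on the rim (horizontal distance between lid_grip and canister below 0.006 m and angle between lid_grip's own z axis and vertical below 0.05 rad and z of lid_grip in the frame of canister between 0.1165 and 0.1205 m), for 0.2 s.
4. first stroke: the pump lever pressed fully down, lid still home (all of step 3 and value of joint pump_lever above 0.33 rad), for 0.02 s.
5. first stroke: the pump lever let right up again (value of joint pump_lever below 0.07 rad), for 0.02 s.
6. second stroke: the pump lever pressed fully down, lid still home (all of step 4), for 0.02 s.
7. second stroke: the pump lever let right up again (value of joint pump_lever below 0.07 rad), for 0.02 s.
8. third stroke: the pump lever pressed fully down, lid still home (all of step 6), for 0.02 s.
9. third stroke: the pump lever let right up again (value of joint pump_lever below 0.07 rad), for 0.02 s.
At the end, for the whole second after the job is handed in: Every brick present has its centre inside the canister, below the rim; the lid is screwed down on the rim (lid_grip within 1.5 mm of its fully-down height of 119 mm above the deck), centred within 6 mm, level within 0.05 rad and still; the pump lever is up (below 0.07 rad) (all of step 1 and all of step 3 and value of joint pump_lever below 0.07 rad and linear speed of lid below 0.02 m/s); the robot touches nothing.
It fails at once if one of the bystanders (tin, lantern, teapot, saucers, sugar jar) is moved by more than 3 cm (distance of any of gift_tin, lantern, teapot, saucer1, saucer2, sugar_jar from where it was at the start of the episode above 0.03 m).
It fails at once if a bystander is tipped (angle between any of gift_tin, lantern, teapot, saucer1, saucer2, sugar_jar's own z axis and vertical above 0.4 rad).
Of brick1, brick2, brick3, brick4 only 2 to 4 are there at a start; the rules pass over those that are not, and their reading is None.
At some moment in a run one of brick1, brick2, brick3, brick4 may be knocked a few centimetres aside while the robot is not near it.
Once in a run the grip may slacken for a moment while it holds something.
It also fails if it takes over 210 s, if anything falls off the work surface, if the arm or the gripper's body presses on something with over 40 N, if the wrist force passes 120 N, or if a joint passes its speed limit or range.

## Working session

There is one attempt and no reset: what is moved stays moved. The work goes in short steps, Python scripts to look and compute and a shell command to move; the robot and the scene stay as the last step left them, time stands still between calls to the robot, and variables do not carry over. Pictures are saved under pics/ and viewed, at most 14 in all, crops included, and the job is handed in when it is done.

```bash
mkdir -p pics; cat > h.py <<'E'
import numpy as np, cv2
from rig import arm, eyes
from scipy.spatial.transform import Rotation as R
def px2w(cam,u,v,d=None,z=None):
    c=eyes.get_calibration(cam);P=np.array(c['pose'])
    K=np.array([[c['fx'],0,c['cx']],[0,c['fy'],c['cy']],[0,0,1]])
    uv=np.stack([np.ravel(u),np.ravel(v)],-1).astype(float).reshape(-1,1,2)
    n=cv2.undistortPoints(uv,K,np.array(c['dist_coeffs'])).reshape(-1,2)
    ray=np.c_[n[:,0],-n[:,1],-np.ones(len(n))]
    if z is not None:
        w=ray@P[:3,:3].T; s=(z-P[2,3])/w[:,2]; return P[:3,3]+w*s[:,None]
    return (ray*np.ravel(d)[:,None])@P[:3,:3].T+P[:3,3]
def cloud(cam):
    im,d=eyes.capture(cam)
    v,u=np.mgrid[:400,:640]
    return im,d,px2w(cam,u,v,d).reshape(400,640,3)
def save(n,im): cv2.imwrite('pics/'+n,im[:,:,::-1])
E
python3 - <<'E'
from h import *
for c in ['top','scene']:
    im,d,w=cloud(c); save(c+'0.png',im); np.savez(c+'0.npz',im=im,d=d,w=w)
    for t in ['brick1_mid','canister','lid','lid_grip','lever_pad']+(['gift_tin','lantern','teapot','saucer1','sugar_jar'] if c=='top' else []):
        print(c,t)
        for r in eyes.search_frame(c,t)[:6]:
            b=np.array(r['box']);u,v=np.clip(b[:2].round().astype(int),0,[639,399]);print('  ',round(r['score'],2),b.round(0),w[v,u].round(3))
print(arm.get_state(),arm.hold_point_z)
E
```

```text
top brick1_mid
top canister
   0.68 [414. 219.  56.  54.] [ 0.512 -0.269  0.019]
top lid
   0.6 [254. 222.  46.  58.] [0.501 0.217 0.057]
top lid_grip
   0.69 [253. 222.  49.  58.] [0.501 0.219 0.062]
top lever_pad
   0.56 [244. 206.  15.  20.] [0.549 0.248 0.056]
top gift_tin
   0.2 [242. 205.  17.  25.] [0.552 0.253 0.059]
top lantern
   0.86 [159. 193.  58.  34.] [0.576 0.465 0.165]
   0.64 [343. 136.  21.  25.] [ 0.755 -0.048  0.089]
   0.18 [242. 206.  15.  24.] [0.549 0.253 0.059]
top teapot
   0.57 [294. 139.  44.  64.] [0.744 0.097 0.098]
top saucer1
   0.93 [173. 257.  35.  35.] [0.393 0.478 0.001]
   0.76 [479. 249.  38.  36.] [ 0.419 -0.475  0.004]
   0.64 [254. 221.  48.  58.] [0.504 0.216 0.061]
top sugar_jar
   0.7 [343. 134.  19.  27.] [ 0.761 -0.048  0.091]
   0.25 [255. 222.  52.  61.] [0.501 0.213 0.064]
scene brick1_mid
scene canister
   0.86 [237. 233.  57.  57.] [ 0.583 -0.303  0.081]
scene lid
   0.71 [340. 177.  44.  23.] [0.519 0.22  0.034]
   0.31 [373. 211.  45.  45.] [0.793 0.069 0.085]
scene lid_grip
   0.93 [341. 179.  49.  28.] [0.526 0.218 0.029]
scene lever_pad
   0.58 [353. 176.  23.   3.] [0.54  0.272 0.026]
   0.17 [397. 150.  33.  48.] [0.605 0.456 0.098]
{'clock': 0.85, 'qpos': array([-1.35709801e+00,  3.58778270e-01,  1.51037166e+00, -2.06585690e-06,
        1.27251870e+00, -1.15118584e-01]), 'qvel': array([ 6.61128129e-04,  1.26215447e-03,  7.84353936e-04, -6.03776461e-06,
        1.16562489e-04, -2.29122972e-04]), 'effort': array([-3.63967885e-06, -5.15290546e+01, -2.71123159e+01,  6.78245514e-02,
        2.45526445e-02, -3.13141197e-05]), 'ee_pos': array([ 0.19373123, -0.56784124,  0.22264654]), 'tool_rot': array([-3.09915444e+00, -5.14169203e-01,  8.97757632e-06]), 'force': array([ 1.32212452,  0.02003217, -0.41072029]), 'torque': array([-0.02333885,  0.02838159,  0.03974676]), 'finger_force': 0.0, 'width': 0.9975157845728709} 0.0187
```

View pics/top0.png

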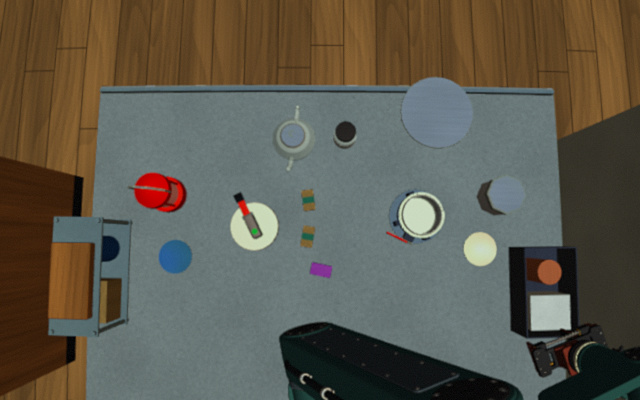

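View pics/scene0.png

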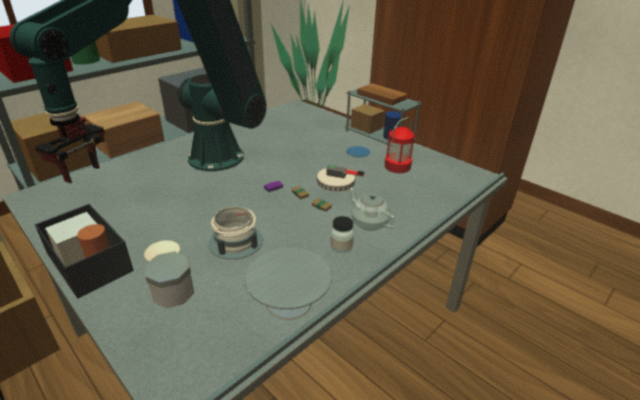

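```bash
python3 - <<'E'
from h import *
T=np.load('top0.npz');im,w=T['im'],T['w']
a=im[180:290,220:460];save('crop1.png',cv2.resize(a,None,fx=3.3,fy=3.3,interpolation=cv2.INTER_CUBIC))
S=np.load('scene0.npz')['im'];save('crop2.png',cv2.resize(S[140:290,200:420],None,fx=3.6,fy=3.6,interpolation=cv2.INTER_CUBIC))
hsv=cv2.cvtColor(im,cv2.COLOR_RGB2HSV)
def rep(m,z,n):
    k,l,st,c=cv2.connectedComponentsWithStats(m.astype(np.uint8))
    for i in range(1,k):
        if st[i,4]<30: continue
        v,u=np.nonzero(l==i); p=px2w('top',u,v,z=z)[:,:2]
        r=cv2.minAreaRect((p*1000).astype(np.float32)); mu=p.mean(0)
        e,V=np.linalg.eigh(np.cov((p-mu).T)); print(n,c[i].round(1),st[i,4],mu.round(4),'rect',np.round(r[0]),np.round(r[1]),'ang',np.degrees(np.arctan2(V[1,1],V[0,1])).round(1),np.sqrt(12*e).round(4))
box=np.zeros((400,640),bool);box[110:320,120:520]=1
H,Sx,V=[hsv[...,i].astype(int) for i in range(3)]
rep(box&(H>8)&(H<95)&(Sx>75),0.016,'kraft')
rep(box&((H<6)|(H>174))&(Sx>150),0.06,'red')
lid=box&(w[...,2]<0.05)&(V>190)&(Sx<60)
rep(lid,0.027,'white')
rep(box&(w[...,2]>0.085)&(w[...,2]<0.11),0.096,'z096')
for u,v in[(308,200),(307,236),(321,270)]: print(w[v,u],hsv[v,u])
E
```

```text
kraft [307.8 199.8] 232 [0.5712 0.0586] rect [572.  59.] [63. 36.] ang -172.1 [0.0352 0.0634]
kraft [307.2 236. ] 231 [0.4599 0.0598] rect [460.  60.] [37. 62.] ang 170.8 [0.0349 0.0619]
kraft [254.1 231. ] 40 [0.475 0.223] rect [475. 223.] [18. 19.] ang 138.7 [0.0179 0.0204]
red [159.2 192.1] 1395 [0.5897 0.5061] rect [591. 505.] [162. 107.] ang 74.2 [0.1004 0.1449]
red [243.2 207.1] 105 [0.5453 0.2494] rect [545. 249.] [47. 20.] ang -154.5 [0.0196 0.0482]
red [396.7 236.9] 43 [ 0.4575 -0.2076] rect [ 458. -207.] [64.  5.] ang 64.7 [0.0058 0.0645]
white [418.5 215.2] 818 [ 0.5237 -0.2814] rect [ 524. -281.] [101.  95.] ang -164.3 [0.0815 0.092 ]
white [254.5 227. ] 1289 [0.4869 0.2201] rect [490. 223.] [140. 138.] ang 120.4 [0.1252 0.1391]
white [479.7 248.7] 815 [ 0.4208 -0.4692] rect [ 421. -469.] [98. 95.] ang 87.1 [0.0857 0.0875]
z096 [437.  125.9] 2212 [ 0.7862 -0.3277] rect [ 777. -329.] [116. 216.] ang 90.7 [0.107  0.1921]
z096 [292.5 136.3] 646 [0.7523 0.1017] rect [752. 101.] [91. 91.] ang -179.0 [0.0798 0.0801]
z096 [345.  131.5] 342 [ 0.7672 -0.0533] rect [766. -53.] [59. 61.] ang 149.2 [0.0535 0.0547]
z096 [504.1 194. ] 1050 [ 0.5826 -0.523 ] rect [ 582. -518.] [100. 116.] ang 172.4 [0.0907 0.1011]
z096 [170.9 195.6] 45 [0.5758 0.4565] rect [578. 456.] [14. 57.] ang 166.4 [0.0126 0.0594]
z096 [422.2 215.5] 330 [ 0.5196 -0.277 ] rect [ 520. -277.] [125. 127.] ang 124.5 [0.1405 0.148 ]
[0.57106569 0.05803967 0.01172318] [ 80 182  94]
[0.46003243 0.06038052 0.0138239 ] [ 81 174  95]
[0.35716611 0.01709649 0.01873551] [145 167 148]
```

View pics/crop1.png

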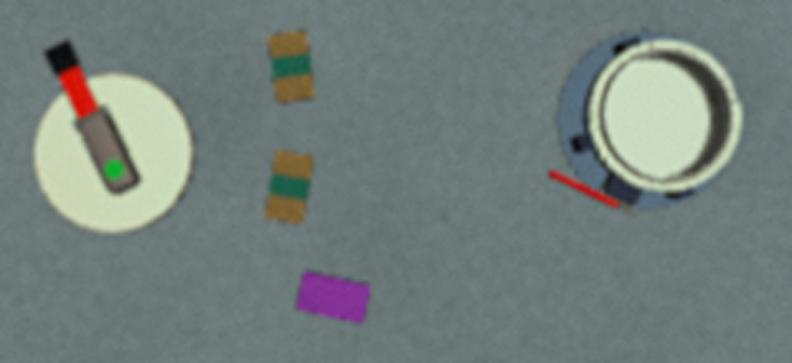

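View pics/crop2.png

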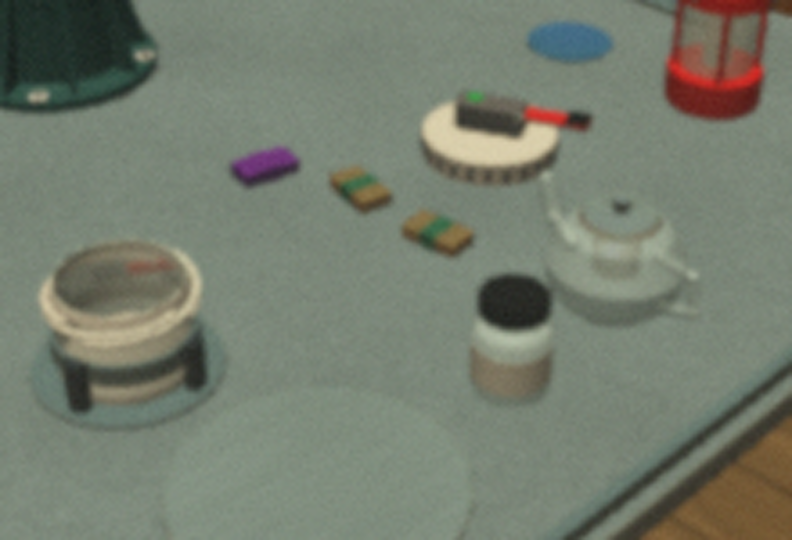

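Top view: the candidates are brick (308,200), brick (307,236) and a purple block (321,270). The first two are kraft with a green band, so they are the ones meant. The purple one is the look-alike. The crops confirm this, and no other bricks are visible. The lid is at (254,222), with its lever towards (239,197). The canister is at (418,217).

```bash
cat >> h.py <<'E'
def plan(x,y,z,yaw=None):
    """yaw (deg) of tool x, mod 180; prints total units: shift at present axes, roll"""
    s=arm.get_state();M=R.from_rotvec(s['tool_rot']).as_matrix();p=s['ee_pos']
    t=(M.T@(np.array([x,y,z])-p))/0.03
    cy=np.degrees(np.arctan2(M[1,0],M[0,0])); r=0
    if yaw is not None: r=-np.radians((yaw-cy+90)%180-90)/0.5
    print('at',p.round(4),'yaw',cy.round(2),'tilt',np.degrees(np.arccos(-M[2,2])).round(2),'-> units',t.round(2),'roll',round(r,3),'q6',s['qpos'][5].round(2),'F',s['force'].round(1),'w',round(s['width'],3),'ff',round(s['finger_force'],1),'t',round(s['clock'],1))
E
python3 - <<'E'
from h import *
plan(.5712,.0586,.223,7.9)
for n,z,rad in[('top',0.096,None),('top',0.027,.073)]: pass
# circle fits: lid edge and canister rim
T=np.load('top0.npz');im,w=T['im'],T['w']
for nm,c,z,r0,r1 in[('lid',(.490,.221),.027,.06,.085),('can',(.52,-.277),.096,.055,.08)]:
    v,u=np.mgrid[:400,:640];p=px2w('top',u,v,z=z).reshape(400,640,3)[...,:2]
    g=cv2.GaussianBlur(cv2.cvtColor(im,cv2.COLOR_RGB2GRAY).astype(np.float32),(0,0),.7)
    from scipy.interpolate import LinearNDInterpolator as L
    m=np.hypot(*(p-c).transpose(2,0,1))<.12
    f=L(p[m],g[m]); rs=np.arange(r0,r1,.0005)
    c=np.array(c)
    for it in range(4):
        a=np.radians(np.arange(0,360,5));pts=c+np.stack([np.cos(a),np.sin(a)],-1)[None]*rs[:,None,None]
        k=np.diff(f(pts.reshape(-1,2)).reshape(len(rs),-1),axis=0).argmin(0);q=pts[k,np.arange(len(a))]
        rr=rs[k];ok=abs(rr-np.median(rr))<.004;q=q[ok]
        s=np.linalg.lstsq(np.c_[2*q,np.ones(len(q))],(q**2).sum(1),rcond=None)[0];c=s[:2]
    print(nm,c.round(4),np.sqrt(s[2]+c@c).round(4),ok.sum())
E
```

```text
at [ 0.1937 -0.5678  0.2226] yaw 18.84 tilt 0.0 -> units [ 1.865e+01 -1.570e+01 -1.000e-02] roll 0.382 q6 -0.12 F [ 1.3  0.  -0.4] w 0.998 ff 0.0 t 0.8
lid [0.4904 0.2226] 0.0721 69
can [ 0.5221 -0.2745] 0.0668 72
```

```bash
r='[-1,0.78,-0.65,0,0]'
python3 -m creep '[[-1,0.78,-0.65,0,0],[-1,0.78,-0.65,0,0],[-1,0.78,-0.65,0,0],[-1,0.78,-0.65,0,0],[-1,0.78,-0.65,0,0],[-1,0.78,-0.65,0,0],[-1,0.78,-0.65,0,0],[-1,0.78,-0.65,0,0]]' 15
python3 -m creep '[[-1,0.78,-0.65,0,0],[-1,0.78,-0.65,0,0],[-1,0.78,-0.65,0,0],[-1,0.78,-0.65,0,0],[-1,0.78,-0.65,0,0],[-1,0.78,-0.65,0,0],[-1,0.78,-0.65,0,0],[-1,0.78,-0.65,0,0]]'
python3 -m creep '[[-1,0.78,-0.65,0,0],[-1,0.78,-0.65,0,0],[-1,0.78,-0.65,0,0],[-1,0.78,-0.65,0,0],[-1,0.78,-0.65,0,0],[-1,0.78,-0.65,0,0],[-1,0.78,-0.65,0,0],[-1,0.78,-0.65,0,0]]'
python3 -m creep '[[-1,0,0,0,0.19],[-1,0,0,0,0.19],[-1,0,0,0,0]]'
python3 -c "
from h import *
plan(.5712,.0586,.003,7.9)"
```

```text
clock: 1.52
ee_pos: [0.3211, -0.3585, 0.2228]
tool_rot: [3.099, 0.514, 0.0]
force: [1.0, 1.3, 0.5]
width: 1.002
finger_force: 0.0
clock: 2.18
ee_pos: [0.448, -0.1503, 0.2229]
tool_rot: [3.099, 0.514, 0.001]
force: [0.7, -0.7, -0.5]
width: 1.0
finger_force: 0.0
clock: 2.85
ee_pos: [0.5748, 0.058, 0.2228]
tool_rot: [3.099, 0.515, 0.0]
force: [0.4, -0.1, 0.2]
width: 1.001
finger_force: 0.0
clock: 3.1
ee_pos: [0.5743, 0.0572, 0.2225]
tool_rot: [-3.134, -0.215, 0.0]
force: [-0.2, -0.4, 0.3]
width: 1.001
finger_force: 0.0
at [0.5743 0.0572 0.2225] yaw 7.84 tilt 0.01 -> units [-0.09 -0.06  7.32] roll -0.002 q6 1.41 F [-0.2 -0.4  0.3] w 1.001 ff 0.0 t 3.1
```

```bash
python3 -m creep '[[-1,-0.09,-0.06,1,0],[-1,0,0,1,0],[-1,0,0,1,0],[-1,0,0,1,0],[-1,0,0,1,0],[-1,0,0,1,0],[-1,0,0,0.8,0],[-1,0,0,0.5,0]]' 15
python3 -m creep '[[1,0,0,0,0],[1,0,0,0,0],[1,0,0,0,0],[1,0,0,0,0],[1,0,0,0,0],[1,0,0,0,0],[1,0,0,0,0],[1,0,0,0,0]]' 20
python3 -m creep '[[1,0,0,-1,0],[1,0,0,-1,0],[1,0,0,-1,0],[1,0,0,-1,0],[1,0,0,-1,0],[1,0,0,-1,0],[1,0,0,0,0]]'
python3 -c "
from h import *
plan(.522,-.2745,.182,7.9)"
```

```text
clock: 3.77
ee_pos: [0.5696, 0.0575, 0.0012]
tool_rot: [-3.133, -0.222, 0.005]
force: [0.6, -0.8, 0.2]
width: 1.001
finger_force: 0.0
clock: 4.43
ee_pos: [0.5713, 0.0579, 0.004]
tool_rot: [-3.134, -0.218, -0.001]
force: [0.4, -1.2, 1.0]
width: 0.431
finger_force: 0.0
clock: 5.02
ee_pos: [0.575, 0.0579, 0.1899]
tool_rot: [3.133, 0.218, 0.016]
force: [0.8, -0.5, -0.4]
width: 0.407
finger_force: 20.0
at [0.575  0.0579 0.1899] yaw 7.97 tilt 0.59 -> units [-3.29 10.73  0.24] roll 0.002 q6 1.41 F [ 0.8 -0.5 -0.4] w 0.407 ff 20.0 t 5.0
```

```bash
python3 -m creep '[[1,-0.27,0.89,0,0],[1,-0.27,0.89,0,0],[1,-0.27,0.89,0,0],[1,-0.27,0.89,0,0],[1,-0.27,0.89,0,0],[1,-0.27,0.89,0,0]]'
python3 -m creep '[[1,-0.27,0.89,0,0],[1,-0.27,0.89,0,0],[1,-0.27,0.89,0,0],[1,-0.27,0.89,0,0],[1,-0.27,0.89,0,0],[1,-0.27,0.89,0,0],[1,0,0,0,0],[1,0,0,0,0]]'
python3 -c "
from h import *
plan(.522,-.2745,.04,7.9)"
```

```text
clock: 5.52
ee_pos: [0.5444, -0.1085, 0.1831]
tool_rot: [-3.134, -0.218, 0.001]
force: [0.3, -0.0, -0.9]
width: 0.407
finger_force: 20.0
clock: 6.18
ee_pos: [0.5187, -0.274, 0.1829]
tool_rot: [-3.134, -0.214, 0.001]
force: [-0.1, 0.8, -1.2]
width: 0.409
finger_force: 20.0
at [ 0.5187 -0.274   0.1829] yaw 7.81 tilt 0.05 -> units [0.11 0.04 4.76] roll -0.003 q6 0.83 F [-0.1  0.8 -1.2] w 0.409 ff 20.0 t 6.2
```

```bash
python3 -m creep '[[1,0.11,0.04,0.8,0],[1,0,0,0.8,0],[1,0,0,0.8,0],[1,0,0,0.8,0],[1,0,0,0.8,0],[1,0,0,0.75,0],[1,0,0,0,0]]'
python3 -m creep '[[-0.2,0,0,0,0],[-0.2,0,0,0,0],[-0.2,0,0,0,0],[-0.2,0,0,0,0],[-0.2,0,0,-0.8,0],[-0.2,0,0,-1,0],[-0.2,0,0,-1,0],[-0.2,0,0,-1,0]]'
python3 -m creep '[[-1,0,0,-1,0],[-1,0,0,0,0],[-1,0,0,0,0]]'
python3 - <<'E'
from h import *
plan(.4599,.0598,.182,-9.2)
im,d,w=cloud('scene')
save('s1.png',im)
hsv=cv2.cvtColor(im,cv2.COLOR_RGB2HSV)
print([w[v,u].round(3) for u,v in[(300,192)]],hsv[192,300])
H,Sx,V=[hsv[...,i].astype(int) for i in range(3)]
m=(H>65)&(H<90)&(Sx>100);m[:140]=0
k,l,st,c=cv2.connectedComponentsWithStats(m.astype(np.uint8))
for i in range(1,k):
    if st[i,4]>8: print(c[i].round(),st[i,4],px2w('scene',*c[i],z=.016).round(3),np.median(w[l==i],0).round(3))
E
```

```text
clock: 6.77
ee_pos: [0.5197, -0.2701, 0.0369]
tool_rot: [-3.128, -0.219, 0.01]
force: [-0.4, 0.0, -0.7]
width: 0.411
finger_force: 20.0
clock: 7.43
ee_pos: [0.5228, -0.2737, 0.1575]
tool_rot: [3.133, 0.218, 0.002]
force: [0.7, -0.6, -0.9]
width: 0.599
finger_force: 0.0
clock: 7.68
ee_pos: [0.5243, -0.2747, 0.1884]
tool_rot: [3.13, 0.217, 0.008]
force: [-0.6, 0.3, -0.2]
width: 0.787
finger_force: 0.0
at [ 0.5243 -0.2747  0.1884] yaw 7.95 tilt 0.36 -> units [ -0.58 -11.34   0.16] roll 0.599 q6 0.83 F [-0.6  0.3 -0.2] w 0.787 ff 0.0 t 7.7
[array([0.471, 0.055, 0.016])] [ 34  91 109]
```

View pics/s1.png

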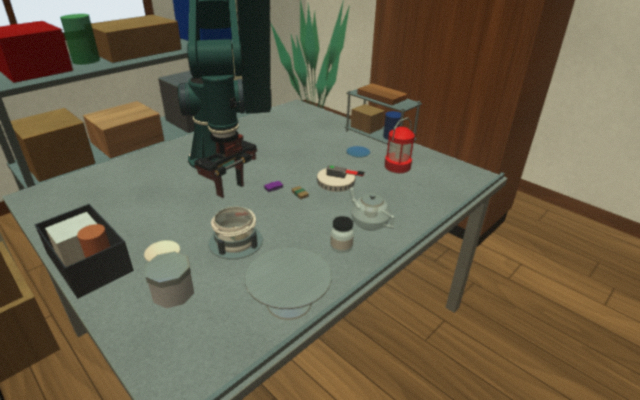

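The first brick is off the deck. The second still lies at (300,192).

```bash
python3 -m creep '[[-1,-0.04,-0.87,0,0],[-1,-0.04,-0.87,0,0],[-1,-0.04,-0.87,0,0],[-1,-0.04,-0.87,0,0],[-1,-0.05,-0.87,0,0],[-1,-0.05,-0.87,0,0],[-1,-0.05,-0.87,0,0]]'
python3 -m creep '[[-1,-0.04,-0.87,0,0],[-1,-0.04,-0.87,0,0],[-1,-0.04,-0.87,0,0],[-1,-0.04,-0.87,0,0],[-1,-0.05,-0.87,0,0],[-1,-0.05,-0.87,0,0]]'
python3 -m creep '[[-1,0,0,0,0.2],[-1,0,0,0,0.2],[-1,0,0,0,0.2],[-1,0,0,0,0],[-1,0,0,0,0]]'
python3 - <<'E'
from h import *
plan(.4599,.0598,.003,-9.2)
im,d,w=cloud('top')
hsv=cv2.cvtColor(im,cv2.COLOR_RGB2HSV);H,Sx=[hsv[...,i].astype(int) for i in range(2)]
m=(H>8)&(H<95)&(Sx>75);m[:190]=0;m[260:]=0;m[:,:285]=0;m[:,450:]=0
k,l,st,c=cv2.connectedComponentsWithStats(m.astype(np.uint8))
for i in range(1,k):
    if st[i,4]>20: print(c[i].round(),st[i,4],px2w('top',*c[i],z=.016).round(3))
im,d,w=cloud('scene');a=im[140:260,190:410];save('s2.png',cv2.resize(a,None,fx=3.5,fy=3.5))
E
```

```text
clock: 8.32
ee_pos: [0.4865, -0.0924, 0.1837]
tool_rot: [-3.133, -0.217, 0.005]
force: [0.4, -0.2, -0.1]
width: 0.999
finger_force: 0.0
clock: 8.82
ee_pos: [0.457, 0.0612, 0.1838]
tool_rot: [-3.134, -0.217, 0.005]
force: [0.2, 0.4, 0.2]
width: 0.999
finger_force: 0.0
clock: 9.23
ee_pos: [0.4578, 0.0601, 0.1841]
tool_rot: [3.132, -0.248, -0.004]
force: [-0.6, 0.7, 0.7]
width: 1.0
finger_force: 0.0
at [0.4578 0.0601 0.1841] yaw -9.07 tilt 0.14 -> units [ 0.08 -0.    6.04] roll 0.005 q6 1.71 F [-0.6  0.7  0.7] w 1.0 ff 0.0 t 9.2
[415. 215.] 227 [[ 0.524 -0.273  0.016]]
[307. 237.] 2033 [[0.458 0.061 0.016]]
```

```bash
python3 -m creep '[[-1,0.08,0,1,0],[-1,0,0,1,0],[-1,0,0,1,0],[-1,0,0,1,0],[-1,0,0,1,0],[-1,0,0,0.7,0],[-1,0,0,0.33,0],[-1,0,0,0,0]]' 20
python3 -m creep '[[1,0,0,0,0],[1,0,0,0,0],[1,0,0,0,0],[1,0,0,0,0],[1,0,0,0,0],[1,0,0,0,0],[1,0,0,0,0],[1,0,0,0,0]]' 20
python3 -m creep '[[1,0,0,0,0],[1,0,0,0,0],[1,0,0,-1,0],[1,0,0,-1,0],[1,0,0,-1,0],[1,0,0,-1,0],[1,0,0,-1,0],[1,0,0,-1,0]]'
python3 -c "
from h import *
plan(.522,-.2745,.182,-9.2)"
```

```text
clock: 10.0
ee_pos: [0.4592, 0.0595, 0.002]
tool_rot: [3.131, -0.251, -0.008]
force: [-0.2, 0.6, 0.1]
width: 1.004
finger_force: 0.0
clock: 10.67
ee_pos: [0.4613, 0.0597, 0.0045]
tool_rot: [-3.131, 0.253, -0.001]
force: [-1.1, 0.9, 0.3]
width: 0.435
finger_force: 0.0
clock: 11.33
ee_pos: [0.4605, 0.0597, 0.1856]
tool_rot: [-3.131, 0.253, 0.001]
force: [1.0, 0.1, 0.0]
width: 0.405
finger_force: 20.0
at [0.4605 0.0597 0.1856] yaw -9.23 tilt 0.03 -> units [ 3.81 10.67  0.12] roll -0.001 q6 1.71 F [1.  0.1 0. ] w 0.405 ff 20.0 t 11.3
```

```bash
python3 -m creep '[[1,0.32,0.89,0,0],[1,0.32,0.89,0,0],[1,0.32,0.89,0,0],[1,0.32,0.89,0,0],[1,0.32,0.89,0,0],[1,0.32,0.89,0,0]]'
python3 -m creep '[[1,0.32,0.89,0,0],[1,0.32,0.89,0,0],[1,0.32,0.89,0,0],[1,0.32,0.89,0,0],[1,0.32,0.89,0,0],[1,0.32,0.89,0,0],[1,0,0,0,0],[1,0,0,0,0]]'
python3 -c "
from h import *
plan(.522,-.2745,.05,-9.2)"
```

```text
clock: 11.83
ee_pos: [0.492, -0.1089, 0.1841]
tool_rot: [-3.131, 0.253, 0.001]
force: [0.1, 0.2, -0.1]
width: 0.41
finger_force: 20.0
clock: 12.5
ee_pos: [0.5233, -0.2762, 0.1837]
tool_rot: [-3.131, 0.256, 0.001]
force: [-0.3, 0.9, -0.2]
width: 0.407
finger_force: 20.0
at [ 0.5233 -0.2762  0.1837] yaw -9.36 tilt 0.05 -> units [-0.05 -0.05  4.46] roll -0.006 q6 1.13 F [-0.3  0.9 -0.2] w 0.407 ff 20.0 t 12.5
```

```bash
python3 -m creep '[[1,-0.05,-0.05,0.8,0],[1,0,0,0.8,0],[1,0,0,0.8,0],[1,0,0,0.8,0],[1,0,0,0.8,0],[1,0,0,0.45,0],[1,0,0,0,0],[1,0,0,0,0]]'
python3 -m creep '[[-0.2,0,0,0,0],[-0.2,0,0,0,0],[-0.2,0,0,0,0],[-0.2,0,0,0,0],[-0.2,0,0,-0.8,0],[-0.2,0,0,-1,0],[-0.2,0,0,-1,0],[-0.2,0,0,-1,0]]'
python3 -m creep '[[-1,0,0,-1,0],[-1,0,0,0,0],[-1,0,0,0,0]]'
python3 -c "
from h import *
plan(.490,.2226,.182,25.5)"
```

```text
clock: 13.17
ee_pos: [0.5213, -0.2717, 0.0502]
tool_rot: [-3.13, 0.251, 0.004]
force: [-0.0, -0.8, -0.6]
width: 0.412
finger_force: 20.0
clock: 13.83
ee_pos: [0.522, -0.2733, 0.1664]
tool_rot: [-3.131, 0.253, 0.0]
force: [-0.1, 0.1, -1.1]
width: 0.598
finger_force: 0.0
clock: 14.08
ee_pos: [0.5236, -0.2743, 0.1973]
tool_rot: [3.129, -0.253, 0.007]
force: [0.3, -0.7, -1.0]
width: 0.786
finger_force: 0.0
at [ 0.5236 -0.2743  0.1973] yaw -9.24 tilt 0.31 -> units [ -3.77 -16.17   0.46] roll -1.213 q6 1.13 F [ 0.3 -0.7 -1. ] w 0.786 ff 0.0 t 14.1
```

```bash
python3 -m creep '[[-1,-0.21,-0.9,0,0],[-1,-0.21,-0.9,0,0],[-1,-0.21,-0.9,0,0],[-1,-0.21,-0.9,0,0],[-1,-0.21,-0.9,0,0],[-1,-0.21,-0.9,0,0]]'
python3 -m creep '[[-1,-0.21,-0.9,0,0],[-1,-0.21,-0.9,0,0],[-1,-0.21,-0.9,0,0],[-1,-0.21,-0.9,0,0],[-1,-0.21,-0.9,0,0],[-1,-0.21,-0.9,0,0]]'
python3 -m creep '[[-1,-0.21,-0.9,0,0],[-1,-0.21,-0.9,0,0],[-1,-0.21,-0.9,0,0],[-1,-0.21,-0.9,0,0],[-1,-0.21,-0.9,0,0],[-1,-0.21,-0.9,0,0]]'
python3 -m creep '[[-1,0,0,0,-0.24],[-1,0,0,0,-0.24],[-1,0,0,0,-0.24],[-1,0,0,0,-0.24],[-1,0,0,0,-0.24],[-1,0,0,0,0],[-1,0,0,0,0]]'
python3 - <<'E'
from h import *
plan(.490,.2226,.032,25.5)
im,d,w=cloud('top')
a=im[80:340,80:580];b=cv2.resize(a,None,fx=1.6,fy=1.6,interpolation=cv2.INTER_CUBIC)
save('t2.png',b)
E
```

```text
clock: 14.58
ee_pos: [0.5094, -0.1058, 0.1932]
tool_rot: [-3.13, 0.254, 0.004]
force: [-0.3, -0.2, 0.6]
width: 1.004
finger_force: 0.0
clock: 15.08
ee_pos: [0.4981, 0.0598, 0.1933]
tool_rot: [3.131, -0.253, -0.004]
force: [0.9, -0.3, 0.3]
width: 0.998
finger_force: 0.0
clock: 15.58
ee_pos: [0.4869, 0.2255, 0.1933]
tool_rot: [3.13, -0.253, -0.004]
force: [0.4, -1.1, -0.1]
width: 0.998
finger_force: 0.0
clock: 16.17
ee_pos: [0.4874, 0.2242, 0.1936]
tool_rot: [3.068, 0.678, -0.004]
force: [0.2, -0.3, 0.3]
width: 0.999
finger_force: 0.0
at [0.4874 0.2242 0.1936] yaw 24.93 tilt 0.13 -> units [0.07 0.09 5.39] roll -0.02 q6 1.44 F [ 0.2 -0.3  0.3] w 0.999 ff 0.0 t 16.2
```

View pics/t2.png

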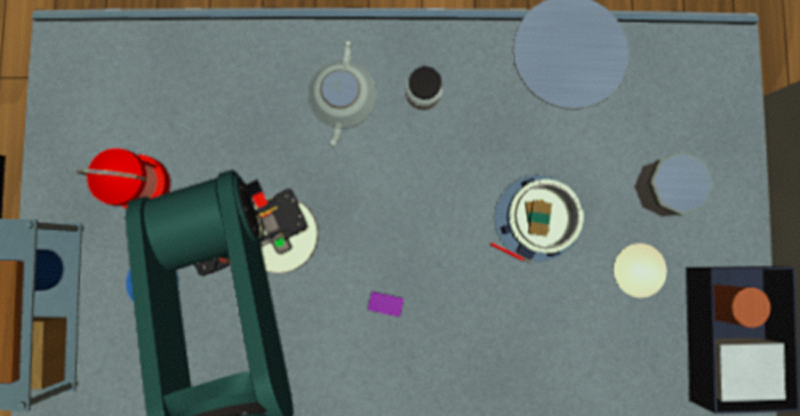

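Both bricks are stacked in the canister at (540,218) in the crop. The only other block on the deck is the purple one. Next is the lid.

```bash
python3 -m creep '[[-1,0.07,0.09,1,-0.02],[-1,0,0,1,0],[-1,0,0,1,0],[-1,0,0,1,0],[-1,0,0,0.8,0],[-1,0,0,0.4,0],[-1,0,0,0.15,0],[-1,0,0,0,0]]' 45
python3 -m creep '[[1,0,0,0,0],[1,0,0,0,0],[1,0,0,0,0],[1,0,0,0,0],[1,0,0,0,0],[1,0,0,0,0],[1,0,0,0,0],[1,0,0,0,0]]' 45
python3 -m creep '[[1,0,0,0,0],[1,0,0,0,0],[1,0,0,0,0],[1,0,0,0,0]]'
python3 -m creep '[[1,0,0,-0.2,0],[1,0,0,-0.5,0],[1,0,0,-0.7,0],[1,0,0,-0.9,0],[1,0,0,-1,0],[1,0,0,-1,0],[1,0,0,-0.6,0],[1,0,0,0,0]]'
python3 - <<'E'
from h import *
plan(.522,-.2745,.18,None)
im,d,w=cloud('scene');save('s3.png',cv2.resize(im[110:270,190:430],None,fx=3,fy=3))
E
```

```text
clock: 16.88
ee_pos: [0.4904, 0.2226, 0.033]
tool_rot: [3.063, 0.696, -0.004]
force: [-0.0, -0.8, 0.4]
width: 1.0
finger_force: 0.0
clock: 17.55
ee_pos: [0.4914, 0.223, 0.0344]
tool_rot: [-3.063, -0.699, -0.0]
force: [0.4, 0.3, -0.1]
width: 0.433
finger_force: 0.0
clock: 17.88
ee_pos: [0.4913, 0.2229, 0.0343]
tool_rot: [-3.063, -0.699, 0.0]
force: [-0.0, -0.2, 1.1]
width: 0.34
finger_force: 44.9
clock: 18.55
ee_pos: [0.4937, 0.2238, 0.1853]
tool_rot: [-3.062, -0.699, -0.011]
force: [1.9, 0.3, -2.7]
width: 0.34
finger_force: 44.9
at [0.4937 0.2238 0.1853] yaw 25.72 tilt 0.41 -> units [-6.36 15.37  0.15] roll 0 q6 1.42 F [ 1.9  0.3 -2.7] w 0.34 ff 44.9 t 18.6
```

View pics/s3.png

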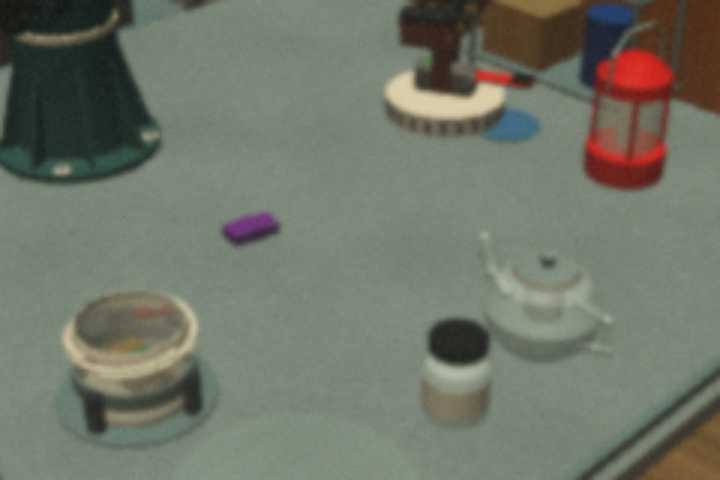

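The lid is held level and clear of the deck.

```bash
python3 -m creep '[[1,-0.15,0.36,0,0],[1,-0.29,0.7,0,0],[1,-0.29,0.7,0,0],[1,-0.29,0.7,0,0],[1,-0.29,0.7,0,0],[1,-0.29,0.7,0,0],[1,-0.29,0.7,0,0],[1,-0.29,0.7,0,0]]'
python3 -m creep '[[1,-0.29,0.7,0,0],[1,-0.29,0.7,0,0],[1,-0.29,0.7,0,0],[1,-0.29,0.7,0,0],[1,-0.29,0.7,0,0],[1,-0.29,0.7,0,0],[1,-0.29,0.7,0,0],[1,-0.29,0.7,0,0]]'
python3 -m creep '[[1,-0.29,0.7,0,0],[1,-0.29,0.7,0,0],[1,-0.29,0.7,0,0],[1,-0.29,0.7,0,0],[1,-0.2,0.5,0,0],[1,-0.1,0.2,0,0],[1,0,0,0,0],[1,0,0,0,0]]'
python3 - <<'E'
from h import *
plan(.522,-.2745,.12,None)
im,d,w=cloud('scene');save('s4.png',cv2.resize(im[110:270,150:350],None,fx=3.5,fy=3.5))
E
```

```text
clock: 19.27
ee_pos: [0.4986, 0.0507, 0.1788]
tool_rot: [-3.062, -0.699, 0.008]
force: [-0.3, -0.3, -3.7]
width: 0.338
finger_force: 44.9
clock: 19.93
ee_pos: [0.5087, -0.1302, 0.1787]
tool_rot: [-3.06, -0.698, 0.007]
force: [0.5, -0.2, -3.7]
width: 0.342
finger_force: 44.9
clock: 20.6
ee_pos: [0.5163, -0.242, 0.1802]
tool_rot: [-3.061, -0.697, 0.002]
force: [-0.1, -0.2, -3.0]
width: 0.341
finger_force: 44.9
at [ 0.5163 -0.242   0.1802] yaw 25.67 tilt 0.15 -> units [-0.3   1.07  2.01] roll 0 q6 0.56 F [-0.1 -0.2 -3. ] w 0.341 ff 44.9 t 20.6
```

View pics/s4.png

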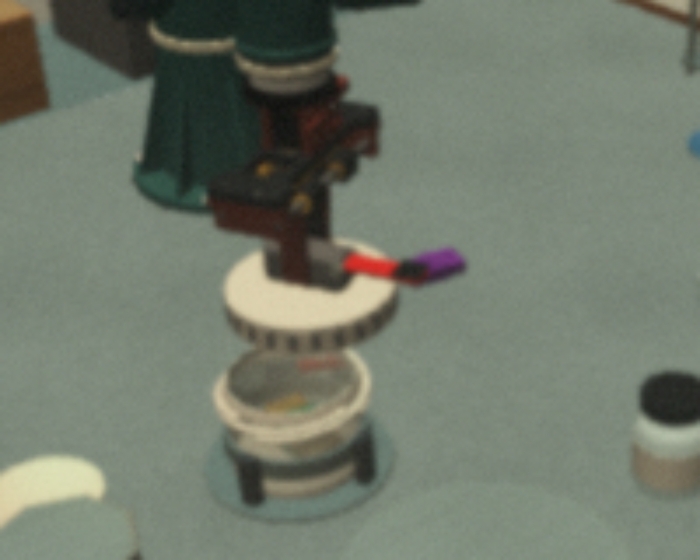

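The lid is still held level, just short of the canister.

```bash
python3 -m creep '[[1,-0.15,0.5,0,0],[1,-0.15,0.55,0,0],[1,0,0,0.3,0],[1,0,0,0.5,0],[1,0,0,0.5,0],[1,0,0,0.2,0],[1,0,0,0,0],[1,0,0,0,0]]'
python3 -c "
from h import *
plan(.522,-.2745,.12,None)"
```

```text
clock: 21.32
ee_pos: [0.5227, -0.275, 0.136]
tool_rot: [-3.062, -0.699, 0.001]
force: [0.6, 0.3, -2.8]
width: 0.338
finger_force: 44.9
at [ 0.5227 -0.275   0.136 ] yaw 25.72 tilt 0.05 -> units [-0.01 -0.02  0.53] roll 0 q6 0.52 F [ 0.6  0.3 -2.8] w 0.338 ff 44.9 t 21.3
```

```bash
python3 -m creep '[[1,0,0,0.1,0],[1,0,0,0.1,0],[1,0,0,0.1,0],[1,0,0,0.1,0],[1,0,0,0,0]]'
python3 -m creep '[[1,0,0,0.1,0],[1,0,0,0,0]]'
python3 -m creep '[[1,0,0,0.1,0],[1,0,0,0,0]]'
```

```text
clock: 21.73
ee_pos: [0.5225, -0.2748, 0.1238]
tool_rot: [-3.062, -0.699, 0.001]
force: [-0.6, 0.2, -3.3]
width: 0.336
finger_force: 44.9
clock: 21.9
ee_pos: [0.5229, -0.2752, 0.121]
tool_rot: [3.062, 0.699, 0.0]
force: [1.6, -0.3, -4.5]
width: 0.339
finger_force: 44.9
clock: 22.07
ee_pos: [0.5229, -0.2752, 0.118]
tool_rot: [3.062, 0.699, 0.0]
force: [0.8, -1.4, -4.0]
width: 0.335
finger_force: 44.9
```

```bash
python3 -m creep '[[1,0,0,0.06,0],[1,0,0,0,0]]'
python3 -m creep '[[1,0,0,0.06,0],[1,0,0,0,0]]'
python3 -m creep '[[1,0,0,0.04,0],[1,0,0,0,0]]'
```

```text
clock: 22.23
ee_pos: [0.5229, -0.2752, 0.1163]
tool_rot: [3.063, 0.699, 0.0]
force: [1.0, -2.0, -3.5]
width: 0.336
finger_force: 44.9
clock: 22.4
ee_pos: [0.523, -0.2752, 0.115]
tool_rot: [3.062, 0.699, 0.001]
force: [-0.2, -1.3, -1.0]
width: 0.338
finger_force: 44.9
clock: 22.57
ee_pos: [0.523, -0.2753, 0.1148]
tool_rot: [3.062, 0.699, 0.001]
force: [-2.8, -0.4, 8.8]
width: 0.34
finger_force: 44.9
```

```bash
cat >> h.py <<'E'
def lidz():
    for cam in('top','scene'):
        im,d,w=cloud(cam);rr=np.hypot(w[...,0]-.5225,w[...,1]+.275)
        hsv=cv2.cvtColor(im,cv2.COLOR_RGB2HSV)
        m=(rr>.035)&(rr<.066)&(abs(w[...,2]-.107)<.018)&(hsv[...,1]<70)&(hsv[...,2]>130)
        z=w[...,2][m];p=w[m]
        q=np.linalg.lstsq(np.c_[p[:,:2]-[.5225,-.275],np.ones(len(p))],z,rcond=None)[0]
        # red lever yaw
        H=hsv[...,0].astype(int);r=((H<6)|(H>174))&(hsv[...,1]>140)&(rr<.12)&(w[...,2]>.11);pr=w[r][:,:2]-[.5225,-.275]
        print(cam,'n',len(z),'cap z med',np.median(z).round(4),'tilt',np.hypot(*q[:2]).round(3),'lever',r.sum(),np.degrees(np.arctan2(*pr.mean(0)[::-1])).round(1) if r.sum() else None)
E
python3 -c "
from h import *
lidz()"
python3 -m creep '[[0.227,0,0,-0.03,0],[0.227,0,0,-0.05,0],[0.227,0,0,-0.06,0],[0.227,0,0,0,0],[0.227,0,0,0,0]]'
python3 -c "
from h import *
lidz();plan(.5225,-.275,.119)"
```

```text
top n 277 cap z med 0.1076 tilt 0.01 lever 156 36.3
scene n 398 cap z med 0.1071 tilt 0.009 lever 76 24.5
clock: 23.08
ee_pos: [0.5228, -0.275, 0.1177]
tool_rot: [-3.063, -0.699, -0.0]
force: [1.6, -0.4, 0.5]
width: 0.387
finger_force: 0.0
top n 274 cap z med 0.1076 tilt 0.011 lever 152 36.0
scene n 394 cap z med 0.1071 tilt 0.005 lever 77 23.7
at [ 0.5227 -0.2749  0.1175] yaw 25.72 tilt 0.02 -> units [-0.01 -0.   -0.05] roll 0 q6 0.52 F [ 0.5 -0.   0.3] w 0.383 ff 0.0 t 23.2
```

```bash
python3 -m creep '[[0.227,0,0,-0.08,0],[0.227,0,0,0,-0.2],[0.227,0,0,0,-0.2],[0.227,0,0,0,-0.2],[0.227,0,0,0,-0.2],[0.227,0,0,0,-0.2],[0.227,0,0,0,-0.2],[0.227,0,0,0,0]]'
python3 -c "
from h import *
lidz();plan(.5225,-.275,.12)"
```

```text
clock: 23.85
ee_pos: [0.5243, -0.2761, 0.122]
tool_rot: [2.713, 1.577, 0.003]
force: [-0.3, 0.4, 9.3]
width: 0.389
finger_force: 9.1
top n 392 cap z med 0.1091 tilt 0.011 lever 123 50.4
scene n 408 cap z med 0.1091 tilt 0.002 lever 78 44.0
at [ 0.5244 -0.2761  0.122 ] yaw 60.08 tilt 0.23 -> units [ 0.   -0.07  0.07] roll 0 q6 -0.08 F [ 0.5 -0.2  9.1] w 0.388 ff 8.0 t 23.9
```

```bash
python3 -m creep '[[0.227,0,0,0,-0.2],[0.227,0,0,0,-0.2],[0.227,0,0,0,-0.2],[0.227,0,0,0,-0.2],[0.227,0,0,0,-0.2],[0.227,0,0,0,0]]'
python3 -c "
from h import *
lidz();plan(.5225,-.275,.12)"
```

```text
clock: 24.45
ee_pos: [0.526, -0.2771, 0.1242]
tool_rot: [2.236, 2.195, 0.004]
force: [-0.1, 2.1, 21.5]
width: 0.388
finger_force: 20.5
top n 400 cap z med 0.1115 tilt 0.002 lever 122 74.3
scene n 435 cap z med 0.1116 tilt 0.0 lever 73 69.2
at [ 0.526  -0.2771  0.1242] yaw 88.68 tilt 0.48 -> units [ 0.07 -0.12  0.14] roll 0 q6 -0.58 F [-0.2  0.7 21.3] w 0.394 ff 19.5 t 24.6
```

```bash
python3 -m creep '[[0.227,-0.07,0.1,-0.1,0.1],[0.227,0,0,-0.1,0],[0.227,0,0,0,0],[0.227,0,0,0,-0.1],[0.227,0,0,0,-0.15],[0.227,0,0,0,-0.15],[0.227,0,0,0,0]]'
python3 -c "
from h import *
lidz();plan(.5225,-.275,.126)"
```

```text
clock: 25.13
ee_pos: [0.5269, -0.2779, 0.1273]
tool_rot: [2.068, 2.361, 0.001]
force: [1.3, 0.3, 8.7]
width: 0.387
finger_force: 8.9
top n 400 cap z med 0.1125 tilt 0.006 lever 120 82.2
scene n 456 cap z med 0.1124 tilt 0.002 lever 81 65.4
at [ 0.5269 -0.2779  0.1273] yaw 97.39 tilt 0.17 -> units [ 0.12 -0.13  0.04] roll 0 q6 -0.73 F [ 0.6 -0.   9.1] w 0.388 ff 8.1 t 25.2
```

```bash
python3 -m creep '[[0.227,0.1,-0.1,0,-0.1],[0.227,0,0,0,-0.15],[0.227,0,0,0,-0.15],[0.227,0,0,0,0]]'
python3 -c "
from h import *
lidz();plan(.5225,-.275,.126)"
```

```text
clock: 25.57
ee_pos: [0.5247, -0.2763, 0.1282]
tool_rot: [1.82, 2.553, 0.001]
force: [0.9, -0.7, 11.5]
width: 0.393
finger_force: 12.5
top n 391 cap z med 0.1133 tilt 0.012 lever 123 95.9
scene n 472 cap z med 0.1134 tilt 0.003 lever 60 61.8
at [ 0.5247 -0.2763  0.1281] yaw 108.83 tilt 0.35 -> units [ 0.07 -0.06  0.07] roll 0 q6 -0.93 F [ 1.3 -1.7 12.4] w 0.386 ff 11.8 t 25.7
```

```bash
python3 -m creep '[[0.227,0.05,-0.05,-0.03,-0.1],[0.227,0,0,0,-0.15],[0.227,0,0,0,0],[0.227,0,0,0,0]]'
python3 -c "
from h import *
lidz();plan(.5225,-.275,.126)"
```

```text
clock: 26.0
ee_pos: [0.5215, -0.2736, 0.1273]
tool_rot: [1.667, 2.661, 0.002]
force: [4.4, 1.9, 3.3]
width: 0.386
finger_force: 2.6
top n 366 cap z med 0.1118 tilt 0.064 lever 120 107.4
scene n 460 cap z med 0.1147 tilt 0.06 lever 47 91.9
at [ 0.5213 -0.2732  0.127 ] yaw 115.88 tilt 0.1 -> units [-0.07  0.01  0.03] roll 0 q6 -1.05 F [4.6 1.1 4. ] w 0.387 ff 2.7 t 26.1
```

```bash
python3 -m creep '[[0.1,-0.03,0,0,0],[0.1,0,0,0,0],[0.1,0,0,0,0]]'
python3 -c "
from h import *
lidz();plan(.5225,-.275,.126)"
```

```text
clock: 26.35
ee_pos: [0.52, -0.2741, 0.1262]
tool_rot: [-1.665, -2.662, 0.0]
force: [1.0, 1.0, -0.7]
width: 0.452
finger_force: 0.8
top n 354 cap z med 0.1093 tilt 0.11 lever 118 107.2
scene n 433 cap z med 0.1159 tilt 0.104 lever 55 83.6
at [ 0.52   -0.2741  0.1263] yaw 115.95 tilt 0.12 -> units [-0.06  0.06  0.01] roll 0 q6 -1.06 F [ 1.  -0.1 -1.3] w 0.449 ff 0.6 t 26.4
```

```bash
python3 - <<'E'
from h import *
im,d,w=cloud('scene');save('s5.png',cv2.resize(im[150:270,170:310],None,fx=4.5,fy=4.5,interpolation=cv2.INTER_CUBIC))
rr=np.hypot(w[...,0]-.5225,w[...,1]+.275);hsv=cv2.cvtColor(im,cv2.COLOR_RGB2HSV)
m=(rr>.035)&(rr<.068)&(abs(w[...,2]-.11)<.018)&(hsv[...,1]<70)&(hsv[...,2]>130);p=w[m]
q=np.linalg.lstsq(np.c_[p[:,:2]-[.5225,-.275],np.ones(len(p))],p[:,2],rcond=None)[0];print('grad',q,'uphill dir',np.degrees(np.arctan2(q[1],q[0])))
print(arm.get_state()['torque'])
E
```

```text
grad [ 0.01032635 -0.09654755  0.11373841] uphill dir -83.89507481430658
[ 0.02081625 -0.23637407 -0.0412938 ]
```

View pics/s5.png

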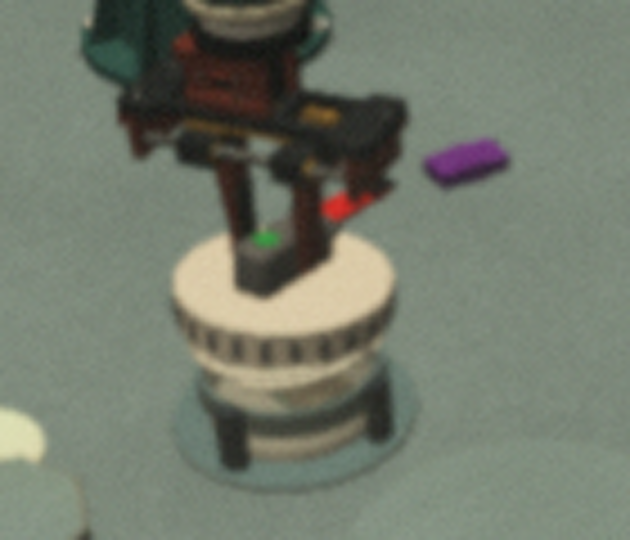

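The lid now leans with its lever side (+y) dropped and its −y side still up on the thread end. I'll turn it back a few more degrees so the other side drops too.

```bash
cat >> h.py <<'E'
def lidp():
    im,d,w=cloud('scene');im2,d2,w2=cloud('top');P=[]
    for i,x in((im,w),(im2,w2)):
        rr=np.hypot(x[...,0]-.5225,x[...,1]+.275);h=cv2.cvtColor(i,cv2.COLOR_RGB2HSV)
        P.append(x[(rr>.035)&(rr<.068)&(abs(x[...,2]-.11)<.018)&(h[...,1]<70)&(h[...,2]>130)])
    p=np.vstack(P);q=np.linalg.lstsq(np.c_[p[:,:2]-[.5225,-.275],np.ones(len(p))],p[:,2],rcond=None)[0]
    h=cv2.cvtColor(im2,cv2.COLOR_RGB2HSV);rr=np.hypot(w2[...,0]-.5225,w2[...,1]+.275);H=h[...,0].astype(int)
    r=((H<6)|(H>174))&(h[...,1]>140)&(rr<.12)&(w2[...,2]>.11);c=w2[r][:,:2]-[.5225,-.275]
    print('grip z',(q[2]+.018).round(4),'tilt',np.hypot(*q[:2]).round(3),'uphill',np.degrees(np.arctan2(q[1],q[0])).round(0),'lever yaw',np.degrees(np.arctan2(*c.mean(0)[::-1])).round(1) if r.sum() else None)
E
python3 -m creep '[[0.2,-0.06,0.06,0,0],[0.2,0,0,0,0],[0.2,0,0,0,-0.15],[0.2,0,0,0,0]]'
python3 -c "
from h import *
lidp();plan(.5225,-.275,.126)"
python3 -m creep '[[0.2,0,0,0,-0.15],[0.2,0,0,0,0],[0.2,0,0,0,0]]'
python3 -c "
from h import *
lidp();plan(.5225,-.275,.126)"
```

```text
clock: 26.83
ee_pos: [0.5231, -0.2753, 0.1269]
tool_rot: [-1.561, -2.726, 0.0]
force: [0.1, 0.3, -0.7]
width: 0.397
finger_force: 0.0
grip z 0.1273 tilt 0.047 uphill -82.0 lever yaw 109.2
at [ 0.523  -0.2754  0.1269] yaw 120.15 tilt 0.03 -> units [ 0.02 -0.01  0.03] roll 0 q6 -1.13 F [ 0.8  0.4 -0.1] w 0.402 ff 0.1 t 26.9
clock: 27.18
ee_pos: [0.5232, -0.2755, 0.1271]
tool_rot: [1.466, 2.779, -0.0]
force: [-0.1, -0.5, 0.4]
width: 0.404
finger_force: 1.8
grip z 0.1249 tilt 0.002 uphill 90.0 lever yaw 111.7
at [ 0.5232 -0.2756  0.1271] yaw 124.42 tilt 0.02 -> units [ 0.03 -0.01  0.04] roll 0 q6 -1.2 F [-0.4 -0.6  0.9] w 0.401 ff 2.0 t 27.3
```

The lid dropped in, level, at about 124 mm. Now screwing forward.

```bash
python3 -m creep '[[0.227,0.02,0,0.15,0],[0.227,0,0,0.15,0.2],[0.227,0,0,0,0.2],[0.227,0,0,0,0.2],[0.227,0,0,0,0.2],[0.227,0,0,0,0.2],[0.227,0,0,0,0.2],[0.227,0,0,0,0]]'
python3 -c "
from h import *
lidp();plan(.5225,-.275,.117)"
python3 -m creep '[[0.227,0,0,0,0.2],[0.227,0,0,0,0.2],[0.227,0,0,0,0.2],[0.227,0,0,0,0.2],[0.227,0,0,0,0]]'
python3 -c "
from h import *
lidp();plan(.5225,-.275,.117)"
```

```text
clock: 27.95
ee_pos: [0.5223, -0.2744, 0.1175]
tool_rot: [-2.222, -2.219, 0.0]
force: [0.4, 0.6, -0.2]
width: 0.384
finger_force: 0.0
grip z 0.1239 tilt 0.004 uphill 151.0 lever yaw 101.3
at [ 0.5225 -0.2746  0.1177] yaw 90.31 tilt 0.06 -> units [-0.01  0.    0.02] roll 0 q6 -0.61 F [-1.2  0.5 -0.9] w 0.39 ff 0.3 t 28.1
clock: 28.47
ee_pos: [0.5231, -0.2748, 0.1178]
tool_rot: [2.617, 1.738, 0.0]
force: [-0.2, -0.1, -0.4]
width: 0.386
finger_force: 0.2
grip z 0.1218 tilt 0.006 uphill 76.0 lever yaw 79.0
at [ 0.523  -0.2749  0.118 ] yaw 67.51 tilt 0.01 -> units [-0.01 -0.01  0.03] roll 0 q6 -0.21 F [-0.1  0.1 -1. ] w 0.387 ff 0.2 t 28.6
```

```bash
python3 -m creep '[[0.227,0,0,0.03,0.2],[0.227,0,0,0,0.2],[0.227,0,0,0,0.2],[0.227,0,0,0,0.2],[0.227,0,0,0,0.2],[0.227,0,0,0,0]]'
python3 -c "
from h import *
lidp();plan(.5225,-.275,.117)"
python3 -m creep '[[0.227,0,0,0,0.15],[0.227,0,0,0,0.15],[0.227,0,0,0,0]]'
python3 -c "
from h import *
lidp();plan(.5225,-.275,.117)"
```

```text
clock: 29.07
ee_pos: [0.523, -0.2751, 0.1171]
tool_rot: [2.964, 1.039, 0.0]
force: [1.3, -0.6, -1.3]
width: 0.388
finger_force: 0.5
grip z 0.1193 tilt 0.008 uphill 93.0 lever yaw 56.0
at [ 0.523  -0.2751  0.1172] yaw 38.92 tilt 0.03 -> units [-0.01 -0.01  0.01] roll 0 q6 0.29 F [ 0.3 -1.1 -0.9] w 0.383 ff 0.5 t 29.2
clock: 29.42
ee_pos: [0.5233, -0.2752, 0.1172]
tool_rot: [3.033, 0.815, 0.001]
force: [1.0, -1.7, -1.2]
width: 0.385
finger_force: 0.9
grip z 0.1191 tilt 0.003 uphill 87.0 lever yaw 49.3
at [ 0.5232 -0.2752  0.1172] yaw 30.29 tilt 0.05 -> units [-0.02 -0.02  0.01] roll 0 q6 0.44 F [ 0.3 -1.5 -1.9] w 0.392 ff 1.1 t 29.5
```

```bash
python3 -m creep '[[0.227,0,0,0,0.15],[0.227,0,0,0,0.15],[0.227,0,0,0,0]]'
python3 -c "
from h import *
lidp();plan(.5225,-.275,.117);print(arm.get_state()['torque'])"
```

```text
clock: 29.77
ee_pos: [0.5232, -0.2751, 0.1172]
tool_rot: [3.086, 0.585, 0.001]
force: [0.5, -1.1, -1.2]
width: 0.389
finger_force: 1.0
grip z 0.1189 tilt 0.008 uphill -26.0 lever yaw 41.3
at [ 0.5231 -0.2751  0.1172] yaw 21.68 tilt 0.03 -> units [-0.02 -0.01  0.01] roll 0 q6 0.59 F [ 1.9 -1.9 -1.2] w 0.386 ff 1.1 t 29.9
[-0.34257866 -0.1975677   0.08567848]
```

```bash
python3 -m creep '[[0.227,0,0,0,0.15],[0.227,0,0,0,0.15],[0.227,0,0,0,0],[0.227,0,0,0,0]]'
python3 -c "
from h import *
print(arm.get_state()['torque'])"
python3 -m creep '[[-0.1,0,0,0,-0.15],[-0.1,0,0,0,-0.15],[-0.1,0,0,0,0],[-0.1,0,0,-0.5,0],[-0.1,0,0,-1,0],[-0.1,0,0,-1,0],[1,0,0,-1,0],[1,0,0,0,0]]' 20
python3 - <<'E'
from h import *
lidp();plan(.5225,-.275,.22)
for cam in('scene','top'):
    im,d,w=cloud(cam);h=cv2.cvtColor(im,cv2.COLOR_RGB2HSV);H=h[...,0].astype(int);rr=np.hypot(w[...,0]-.5225,w[...,1]+.275)
    v,u=np.mgrid[:400,:640];p=px2w(cam,u,v,z=.137).reshape(400,640,3)
    r=((H<6)|(H>174))&(h[...,1]>140)&(rr<.12)&(w[...,2]>.115)
    q=p[r][:,:2]-[.5225,-.275];print(cam,r.sum(),np.degrees(np.arctan2(*q.mean(0)[::-1])).round(1),q.mean(0).round(4))
    if cam=='top': save('t3.png',cv2.resize(im[150:270,340:500],None,fx=5,fy=5,interpolation=cv2.INTER_CUBIC))
E
```

```text
clock: 30.2
ee_pos: [0.5234, -0.2751, 0.1172]
tool_rot: [3.121, 0.358, 0.001]
force: [3.2, -2.5, -1.7]
width: 0.388
finger_force: 1.8
[-0.30520584 -0.51445842  0.03682805]
clock: 30.87
ee_pos: [0.5255, -0.2764, 0.2281]
tool_rot: [3.081, 0.583, 0.01]
force: [1.1, 0.8, 0.4]
width: 0.434
finger_force: 0.0
grip z 0.1188 tilt 0.003 uphill 42.0 lever yaw 37.1
at [ 0.5231 -0.275   0.2232] yaw 21.43 tilt 0.11 -> units [-0.02 -0.01  0.11] roll 0 q6 0.6 F [-0.8  0.5 -0.2] w 0.348 ff 0.0 t 31.0
scene 77 63.1 [0.0208 0.0411]
top 173 15.6 [0.0424 0.0119]
```

View pics/t3.png

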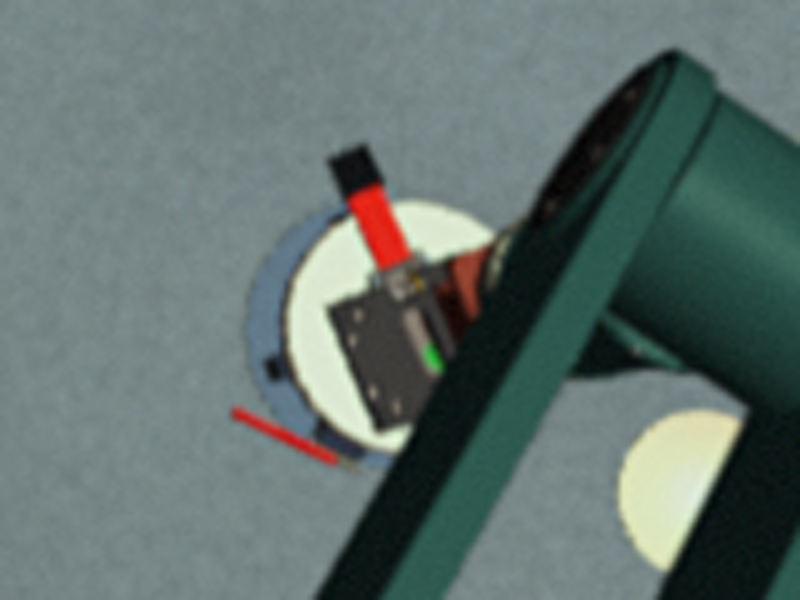

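The top crop shows the lid down. The red lever points up-left, with its black pad at full-picture pixel (411.4,184.4).

```bash
python3 - <<'E'
from h import *
q=px2w('top',[411.4],[184.4],z=.133)[0];print(q)
e=q[:2]-[.5225,-.275];a=np.arctan2(e[1],e[0]);print(np.degrees(a),np.hypot(*e))
t=np.array([.5225,-.275])+.095*np.array([np.cos(a),np.sin(a)]);print(t)
plan(*t,.15)
E
```

```text
[ 0.60569723 -0.23947195  0.133     ]
23.12413434506529 0.09046558510380612
[ 0.60986733 -0.23769117]
at [ 0.5218 -0.2741  0.2209] yaw 21.42 tilt 0.15 -> units [ 3.18 -0.05  2.36] roll 0 q6 0.6 F [-0.1 -0.4  0.9] w 0.259 ff 0.0 t 31.1
```

```bash
python3 -m creep '[[1,0.6,0,0,0],[1,0.9,0,0,0],[1,0.9,0,0,0],[1,0.6,-0.05,0,0],[1,0.15,0,0,0],[1,0,0,0.7,0],[1,0,0,0.8,0],[1,0,0,0.7,0]]'
python3 -m creep '[[1,0,0,0.4,0],[1,0,0,0,0],[1,0,0,0,0]]'
python3 -c "
from h import *
plan(.6099,-.2377,.109)"
```

```text
clock: 31.73
ee_pos: [0.6087, -0.2385, 0.1537]
tool_rot: [-3.085, -0.584, 0.004]
force: [-0.2, -0.5, 1.0]
width: 0.002
finger_force: 0.0
clock: 31.98
ee_pos: [0.6091, -0.2388, 0.1431]
tool_rot: [-3.085, -0.583, 0.004]
force: [0.2, -0.0, 0.4]
width: 0.004
finger_force: 0.0
at [ 0.6091 -0.2388  0.1431] yaw 21.4 tilt 0.16 -> units [ 0.04 -0.02  1.14] roll 0 q6 0.72 F [ 0.2 -0.   0.4] w 0.004 ff 0.0 t 32.0
```

```bash
python3 -m creep '[[1,0.03,-0.02,0.3,0],[1,0,0,0.3,0],[1,0,0,0.3,0],[1,0,0,0.25,0],[1,0,0,0,0],[1,0,0,0,0]]'
python3 -c "
from h import *
plan(.6099,-.2377,.109)"
```

```text
clock: 32.48
ee_pos: [0.6118, -0.2391, 0.1108]
tool_rot: [3.084, 0.584, 0.003]
force: [-1.1, -0.2, 10.2]
width: 0.004
finger_force: 4.4
at [ 0.6118 -0.2391  0.1108] yaw 21.43 tilt 0.17 -> units [-0.04 -0.07  0.06] roll 0 q6 0.72 F [-1.1 -0.2 10.2] w 0.004 ff 4.4 t 32.5
```

```bash
python3 -m creep '[[1,0,0,0.12,0],[1,0,0,0,0],[1,0,0,0,0]]'
python3 -m creep '[[1,0,0,-0.4,0],[1,0,0,-0.4,0],[1,0,0,-0.47,0],[1,0,0,0,0],[1,0,0,0,0],[1,0,0,0,0]]'
python3 -c "
from h import *
plan(.6099,-.2377,.109);lidp()"
```

```text
clock: 32.73
ee_pos: [0.6121, -0.2392, 0.1086]
tool_rot: [3.084, 0.584, 0.004]
force: [-2.1, -0.2, 14.9]
width: 0.002
finger_force: 6.2
clock: 33.23
ee_pos: [0.6102, -0.2378, 0.1433]
tool_rot: [-3.086, -0.584, 0.002]
force: [0.4, 0.5, -0.6]
width: 0.005
finger_force: 0.0
at [ 0.6102 -0.2378  0.1433] yaw 21.42 tilt 0.08 -> units [-0.01 -0.01  1.14] roll 0 q6 0.72 F [ 0.4  0.5 -0.6] w 0.005 ff 0.0 t 33.2
grip z 0.1191 tilt 0.004 uphill 136.0 lever yaw 29.0
```

The first stroke bottomed out and came back up. Two more.

```bash
python3 -m creep '[[1,0,0,0.4,0],[1,0,0,0.4,0],[1,0,0,0.37,0],[1,0,0,0.1,0],[1,0,0,0,0],[1,0,0,0,0]]'
python3 -m creep '[[1,0,0,-0.4,0],[1,0,0,-0.4,0],[1,0,0,-0.47,0],[1,0,0,0,0],[1,0,0,0,0],[1,0,0,0,0]]'
python3 -m creep '[[1,0,0,0.4,0],[1,0,0,0.4,0],[1,0,0,0.37,0],[1,0,0,0.1,0],[1,0,0,0,0],[1,0,0,0,0]]'
python3 -m creep '[[1,0,0,-0.4,0],[1,0,0,-0.4,0],[1,0,0,-0.47,0],[1,0,0,0,0],[1,0,0,-0.8,0],[1,0,0,-1,0],[1,0,0,-1,0],[1,0,0,0,0]]'
python3 -m creep '[[1,0.5,-0.9,0,0],[1,0.5,-0.9,0,0],[1,0.5,-0.9,0,0],[1,0.5,-0.9,0,0],[1,0.5,-0.9,0,0],[1,0.5,-0.9,0,0],[1,0,0,0,0],[1,0,0,0,0]]'
python3 - <<'E'
from h import *
plan(.6099,-.2377,.109);lidp()
im,d,w=cloud('top');save('t4.png',im[60:360,80:600])
im,d,w=cloud('scene');save('s6.png',cv2.resize(im[140:320,130:430],None,fx=2.6,fy=2.6))
E
```

```text
clock: 33.83
ee_pos: [0.6118, -0.2388, 0.1078]
tool_rot: [3.085, 0.584, 0.003]
force: [-3.2, 2.3, 20.8]
width: 0.004
finger_force: 9.3
clock: 34.33
ee_pos: [0.6098, -0.2376, 0.1423]
tool_rot: [-3.085, -0.583, 0.003]
force: [-1.1, -0.6, -0.3]
width: 0.007
finger_force: 0.0
clock: 34.83
ee_pos: [0.6123, -0.2388, 0.1076]
tool_rot: [3.085, 0.583, 0.004]
force: [-2.3, 1.2, 19.9]
width: 0.008
finger_force: 9.4
clock: 35.5
ee_pos: [0.6133, -0.2394, 0.232]
tool_rot: [3.083, 0.583, 0.008]
force: [1.9, -1.0, 0.6]
width: 0.005
finger_force: 0.0
clock: 36.17
ee_pos: [0.6346, -0.0528, 0.2258]
tool_rot: [-3.085, -0.588, 0.005]
force: [0.6, -0.2, 0.1]
width: 0.004
finger_force: 0.0
at [ 0.6346 -0.0528  0.2258] yaw 21.58 tilt 0.19 -> units [-3.02  5.44  3.89] roll 0 q6 1.0 F [ 0.6 -0.2  0.1] w 0.004 ff 0.0 t 36.2
grip z 0.119 tilt 0.001 uphill 141.0 lever yaw 25.1
```

View pics/s6.png

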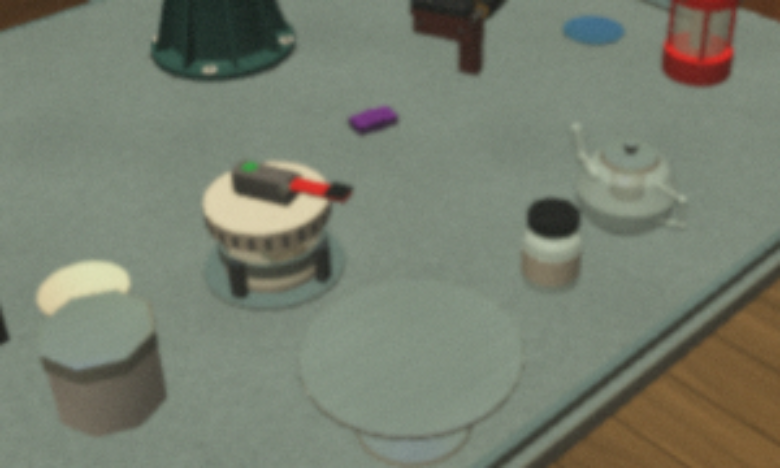

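The lid at (265,200) is level and down at 119 mm, with the lever up. The bystanders stand where they were.

```bash
python3 -c "
from h import *
print(arm.sign_off())"
```

```text
the job is handed in; nothing more can be done
None
```

I handed the job in, and no verdict came back: both tea bricks I found on the deck are in the canister, the lid is screwed fully down (level, about 119 mm), the pump lever had three full strokes and is up again, and the bystanders stand where they were; I couldn't see the deck under the glass stand.

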